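Clamp a driver board in a spring-jaw board holder

TASK

Mount the circuit board with the finned heat sink in the tilted board holder for rework, heat sink up and screw-terminal end at the top of the slope. Slip its lower edge into the groove of the spring jaw, hold the jaw pushed open with the board while you lower the upper edge under the lip of the fixed bar, then let the spring slide the board up until both edges are held fully home in the grooves, roughly centred, and let go. Do not force it: leave the holder at its set slope and the other things on the bench where they are.

Things in the scene. Friction and masses are not known exactly. Their poses are not given: they have to be found in the camera images.
- driver_board: green circuit board 130 x 80 x 3 mm, about 0.2 kg, loose on the bench on its flat underside. Origin: centre of the underside; x along the length, towards the end with the white screw-terminal block (x 34 to 54 mm, 67 mm wide, top 22 mm over the underside); z up through the components. Two capacitors at x -44, y +-22, 22 mm tall. The last 9 mm at both ends are bare, for clamping
- heat_sink_top (a point): middle of the top of the finned aluminium heat sink in the middle of the board, 35 mm over the board's underside (z = 35 mm); it is 56 mm long (board x) and 44 mm wide (board y). Its flat outer sides facing +y and -y are the firm place to grasp; parts on the board beside them are under 8 mm tall
- board_upper_edge (a point): middle of the underside's edge at the terminal end of the board (board x +65 mm)
- board_lower_edge (a point): middle of the underside's edge at the other end (board x -65 mm)
- holder: grey base of the board holder, fixed on the bench, 150 x 176 mm, with two uprights 97 mm tall, inner faces 144 mm apart, carrying the tilted cradle. Origin: centre of its underside; x points to the high side of the slope, y to the left seen from the low side. The tilt axis runs along y, 80 mm over the origin. Friction knobs of 30 mm outside the uprights
- cradle (a joint): slope of the cradle in rad, 0 = level, larger = the +x side of the holder higher; held by friction, keep it as found. The cradle carries the fixed aluminium bar at the top of the slope and the sliding spring jaw at the bottom, both 130 mm wide, on two guide rods 112 mm apart that run below board level to an end bar 112 mm down the slope from the tilt axis
- bar_groove (a point): bottom corner of the fixed bar's groove, mid width, on its ledge: 65 mm up the slope from the tilt axis and 12 mm off it, square to the slope. Axes (turned with the cradle): x up the slope, y along the bar, z square out of the slope. Groove 5.5 mm high (z 0 to 5.5), 6 mm deep, open to -x; ledge (z = 0) reaches to x = -11 mm; lip over the groove 4 mm thick, its top at z = 9.5 mm
- jaw_groove (a point): bottom corner of the spring jaw's groove, mid width; moves with the jaw; axes as bar_groove. Groove 5.5 mm high, 6 mm deep, open to +x; its ledge (z = 0, y +-47 mm) reaches to x = 20 mm, 14 mm beyond the lip: set an edge down there and slide it under the lip. Lip top z = 9.5 mm. Jaw shut: 124 mm from bar_groove; board home: 130 mm
- jaw (a joint): opening of the spring jaw in m, 0 = shut, 0.016 = hard stop; it opens down the slope. Spring about 6 N shut, 9 N at 6 mm (board home), 14 N at the stop. The board's upper edge only passes the fixed bar's lip with the jaw more than 12 mm open
- side_cutters: blue-handled side cutters, 134 mm, lying on the bench: leave alone
- screwdriver_red: screwdriver with red handle, 194 mm, lying on the bench: leave alone
- flux_bottle: small white dropper bottle, 38 mm wide, 109 mm tall: leave alone
- multimeter: multimeter, 155 x 78 x 44 mm, lying on the bench: leave alone
- caliper: digital caliper, 185 mm, lying on the bench: leave alone

How it is judged:
On the way:
1. the board's lower edge is in the spring jaw's groove and holds the jaw open by more than 9 mm (value of joint jaw above 0.009 m and x of board_lower_edge in the frame of jaw_groove below 0.004 m and z of board_lower_edge in the frame of jaw_groove between -0.003 and 0.004 m), for 0.1 s.
At the end, for the whole second after the job is handed in: board clamped heat sink up, terminal end in the fixed bar, other end in the spring jaw: edges within 3 mm of the groove bottoms, underside within 4 mm of the ledges (under the lips), centred within 15 mm, jaw held 4 to 8 mm open, holder and bystanders undisturbed, all at rest (value of joint jaw between 0.004 and 0.008 m and x of board_upper_edge in the frame of bar_groove above -0.003 m and z of board_upper_edge in the frame of bar_groove between -0.002 and 0.004 m and y of board_upper_edge in the frame of bar_groove between -0.015 and 0.015 m and x of board_lower_edge in the frame of jaw_groove below 0.003 m and z of board_lower_edge in the frame of jaw_groove between -0.002 and 0.004 m and y of board_lower_edge in the frame of jaw_groove between -0.015 and 0.015 m and linear speed of driver_board below 0.02 m/s); the robot touches nothing.
It fails at once if the holder's slope was shifted (fixed bar moved by more than 6 mm) (distance of bar_groove from where it was at the start of the episode above 0.006 m).
It fails at once if the board was forced against the holder with more than 80 N in all (sum over both edges; the spring alone gives 18 N when home) (contact force between driver_board and holder above 80 N).
It fails at once if a bystander was moved by more than 30 mm (distance of any of side_cutters, screwdriver_red, flux_bottle, multimeter, caliper from where it was at the start of the episode above 0.03 m).
It also fails if it takes over 58 s, if anything falls off the work surface, if the arm or the gripper's body presses on something with over 40 N, if the wrist force passes 120 N, or if a joint passes its speed limit or range.

ROBOT

A 6-joint arm with a two-finger parallel gripper is mounted at the origin on a cart in front of the work surface, level with it; the furniture and walls round the work are solid. World frame = base frame: x ahead of the robot, y to its left, z up, the work surface at z = 0. Lengths are in m, angles in rad, forces in N, time in s.
With the tool pointing down it reaches from about 0.35 to 0.975 m from the base axis. Payload 7.1 kg.
Tool frame: the origin (TCP) lies midway between the tips of the shut fingers; the grasp point (between the pads) lies 19 mm behind it; z points along the fingers, y is the line along which they close (so a half turn about z gives the same grasp; the last joint's range is limited). The gripper opens to 88 mm and grips with 3 to 60 N. Pads are 20 mm wide; open, the fingers measure 115 mm over their backs; the gripper's body (75 mm by 178 mm) begins 61 mm behind the grasp point.
Start: joints at [-1.36, 0.423, 1.63, -0, 1.089, -0.019], TCP at [0.142, -0.609, 0.223] pointing down, gripper open.
Joint ranges: [-3, 3], [-0.9, 2.11], [0.09, 2.58], [-1.31, 4.45], [0.11, 2.69], [-2.54, 2.54]. Speed limits (rad/s): [2.39, 2.39, 3.01, 3.14, 3.14, 3.14].

INTERFACE

Orientations are given as a unit quaternion [w, x, y, z].
In Python, from station import move_pose, movel, movej, command_gripper, wait, inverse_kinematics, read_camera, camera_info, MotionError, job_done, get_time, get_joint_pos, get_qvel, get_effort, get_tcp_pos, get_ee_rot, get_ft_force, get_ft_torque, get_grip_width, get_finger_force gives the robot as it stands. Calls block until the motion is done:
- move_pose(position, orientation): joint-space move of the TCP to a pose.
- movel(position, frame=None, v=0.15, until_force=None): straight line of the TCP; frame=None keeps the orientation; v is the mean speed in m/s. With until_force (N) it stops when the force on the tool has changed by that much, and returns True; else False.
- movej(angles): joint-space move.
- command_gripper(opening): opening from 0.0 (shut) to 1.0 (fully open); the grip force is fixed at half the most; returns when the fingers have stopped.
- wait(seconds).
- inverse_kinematics(position, orientation): joint angles nearest the present ones, or None.
- read_camera(name): name is "scene" or "top" or "wrist"; returns the picture (400x640x3 uint8, red, green, blue); there is no depth.
- camera_info(name): a dict with "intrinsics" (3x3 intrinsics, pixels), "T" (4x4, takes a point from camera to world coordinates); the wrist camera has in their place "tool_from_camera" (4x4, takes a point from camera to tool coordinates, whose origin is the TCP and whose axes are the flange's). Camera axes: x right, y up, looking along -z (the intrinsics and any distortion apply to the point x, -y, -z); pixel columns grow to the right and rows downward; lengths in m; the calibration is good to about 2 mm. A picture is of the moment at which its call begins: read the wrist's pose just before it. camera_info takes no time and is no camera call.
A pose or a line that the arm cannot do raises MotionError and nothing moves.
- job_done(): hands the job in; it is judged then, once.
Readings, each from a call of its own:
- get_time(): time.
- get_joint_pos(): joint angles.
- get_qvel(): joint speeds.
- get_effort(): joint torques, N m.
- get_tcp_pos(): TCP position.
- get_ee_rot(): TCP orientation.
- get_ft_force(): force on the tool from outside, world axes, zero at the start.
- get_ft_torque(): the same for the moment, N m.
- get_grip_width(): opening from 0.0 (shut) to 1.0 (fully open).
- get_finger_force(): force on a finger pad.
Only numpy, scipy, OpenCV 4.12 (cv2) and the standard library are available. Lean on these libraries where they do the work, as an engineer would, in place of code of your own. Each camera call takes 0.05 s, during which the arm holds its last target. There are 200 camera calls.

## Working session

There is one attempt and no reset: what is moved stays moved. The work goes in short steps, each a Python script; the robot and the scene stay as the last script left them, time stands still between calls to the robot, and variables do not carry over. Pictures are saved under pics/ and viewed, at most 10 in all, crops included, and the job is handed in when it is done.

```bash
ls; mkdir -p pics; python3 - <<'E'
from station import *
import cv2,numpy as np
for n in("scene","top"):
    im=read_camera(n); cv2.imwrite(f"pics/{n}0.png",im[:,:,::-1])
    i=camera_info(n); print(n,{k:np.round(v,4).tolist() if not isinstance(v,str) else v for k,v in i.items()})
print(camera_info("wrist"),get_ee_rot(),get_time())
E
```

```text
pics
scene {'intrinsics': [[402.534, 0.0, 324.5839], [0.0, 402.534, 197.8198], [0.0, 0.0, 1.0]], 'T': [[-0.8192, 0.3223, -0.4744, 0.0181], [-0.5731, -0.4895, 0.6572, 0.8075], [-0.0204, 0.8103, 0.5857, 0.7662], [0.0, 0.0, 0.0, 1.0]]}
top {'intrinsics': [[477.8638, 0.0, 321.3909], [0.0, 477.8638, 200.0689], [0.0, 0.0, 1.0]], 'T': [[0.0083, 0.9886, -0.1505, 0.3407], [-0.9999, 0.0105, 0.0135, 0.0546], [0.0149, 0.1503, 0.9885, 1.4099], [0.0, 0.0, 0.0, 1.0]]}
{'intrinsics': array([[353.13065862,   0.        , 325.19903259],
       [  0.        , 353.13065862, 197.75025971],
       [  0.        ,   0.        ,   1.        ]]), 'tool_from_camera': array([[ 3.54922910e-04,  9.60380034e-01,  2.78693494e-01,
         7.59452614e-02],
       [ 9.99999879e-01, -2.46278779e-04, -4.24845386e-04,
        -3.46397278e-04],
       [-3.39376733e-04,  2.78693611e-01, -9.60380006e-01,
        -1.62236324e-01],
       [ 0.00000000e+00,  0.00000000e+00,  0.00000000e+00,
         1.00000000e+00]])} [-6.95982446e-04  9.93406276e-01  1.14645020e-01 -8.07154314e-05] 0.1
```

View pics/scene0.png

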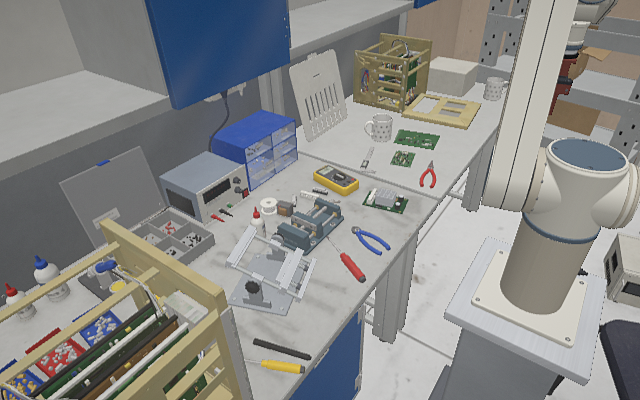

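View pics/top0.png

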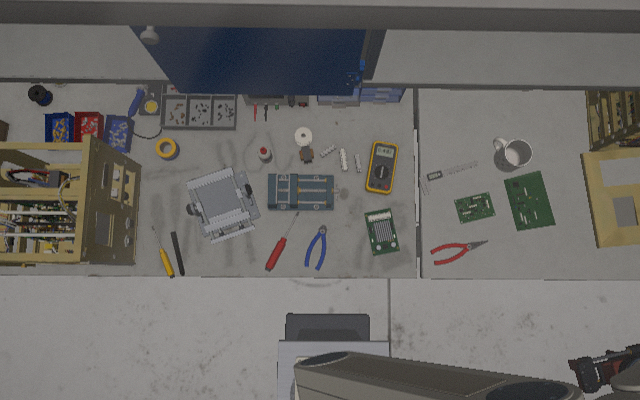

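The top view shows the board with its heat sink at about (382,233), the holder at (222,203) and the multimeter at (380,167). The cutters are at (317,248), the red screwdriver at (277,252). I'll enlarge the board and holder from both views.

```bash
cat > h.py <<'E'
import numpy as np,cv2
from station import *
from scipy.spatial.transform import Rotation as R
def q2R(q): return R.from_quat([q[1],q[2],q[3],q[0]]).as_matrix()
def R2q(M):
    q=R.from_matrix(M).as_quat(); return [q[3],q[0],q[1],q[2]]
def cam(n,pose=None):
    i=camera_info(n)
    if n=="wrist":
        T=np.eye(4); T[:3,:3]=q2R(pose[1]); T[:3,3]=pose[0]; return i["intrinsics"],T@i["tool_from_camera"]
    return i["intrinsics"],i["T"]
def ray(K,T,uv):
    d=np.array([(uv[0]-K[0,2])/K[0,0],-(uv[1]-K[1,2])/K[1,1],-1.]); d=T[:3,:3]@d
    return T[:3,3],d/np.linalg.norm(d)
def onz(K,T,uv,z):
    o,d=ray(K,T,uv); return o+d*(z-o[2])/d[2]
def tri(*rays):
    A=sum(np.eye(3)-np.outer(d,d) for o,d in rays); b=sum((np.eye(3)-np.outer(d,d))@o for o,d in rays)
    return np.linalg.solve(A,b)
def proj(K,T,p):
    c=T[:3,:3].T@(np.asarray(p)-T[:3,3]); return np.array([K[0,2]+K[0,0]*c[0]/-c[2],K[1,2]-K[1,1]*c[1]/-c[2]])
E
python3 - <<'E'
from h import *
im=cv2.imread("pics/top0.png"); s=cv2.imread("pics/scene0.png")
a=cv2.resize(im[155:255,175:275],(400,400),interpolation=cv2.INTER_CUBIC)
b=cv2.resize(im[200:262,355:410],(220,248),interpolation=cv2.INTER_CUBIC)
c=cv2.resize(s[210:320,225:325],(400,440),interpolation=cv2.INTER_CUBIC)
o=np.zeros((590,800,3),np.uint8); o[:400,:400]=a;o[:440,400:]=c; o[:248][:0]; o[340+2:590,0:220]=b if False else o[342:590,0:220]
o=np.zeros((600,800,3),np.uint8); o[:400,:400]=a;o[:440,400:]=c
b=cv2.resize(b,(177,200)); o[400:600,:177]=b
cv2.imwrite("pics/c1.png",o)
K,T=cam("top")
for uv,z in(((382,233),.03),((222,203),.09),((380,167),.04)): print(onz(K,T,uv,z).round(3))
E
```

```text
[ 0.456 -0.141  0.03 ]
[0.53  0.313 0.09 ]
[ 0.649 -0.135  0.04 ]
```

View pics/c1.png

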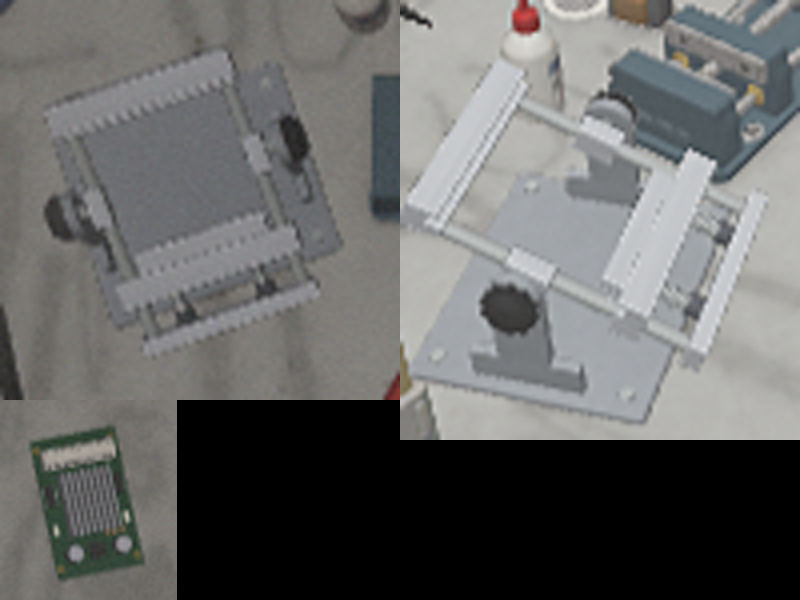

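```bash
python3 - <<'E'
from h import *
import json
def down(yaw):
    c,s=np.cos(yaw),np.sin(yaw); x=np.array([c,s,0]);z=np.array([0,0,-1.]); return np.c_[x,np.cross(z,x),z]
P={}
for n,p,yaw in(("b",(.456,-.141,.22),.2),("h1",(.49,.25,.30),.3),("h2",(.52,.37,.30),.3)):
    move_pose(p,R2q(down(yaw)))
    pose=(list(map(float,get_tcp_pos())),list(map(float,get_ee_rot()))); im=read_camera("wrist"); cv2.imwrite(f"pics/w_{n}.png",im[:,:,::-1]); P[n]=pose
json.dump(P,open("poses.json","w")); print(P,get_time())
a=[cv2.resize(cv2.imread(f"pics/w_{n}.png"),(400,250),interpolation=cv2.INTER_AREA) for n in("b","h1","h2")]
cv2.imwrite("pics/m.png",np.vstack([np.hstack(a[:2]),np.hstack([a[2],a[2]*0])]))
E
```

```text
{'b': ([0.4560541703828366, -0.1416501387046387, 0.22003038157881596], [0.00010595618245073334, 0.9950446866908029, 0.0994286436527787, 7.129556732864707e-05]), 'h1': ([0.49007247655270947, 0.2490360579296917, 0.29964228370115326], [0.00024485873053994443, 0.9888436749061743, 0.14895645802951496, -0.0003166284189614283]), 'h2': ([0.5200611916653848, 0.369699754758673, 0.29921552700429693], [0.0004419717012099476, 0.9887653376579406, 0.14947429366311166, -0.0005892716756658628])} 4.3167
```

View pics/m.png

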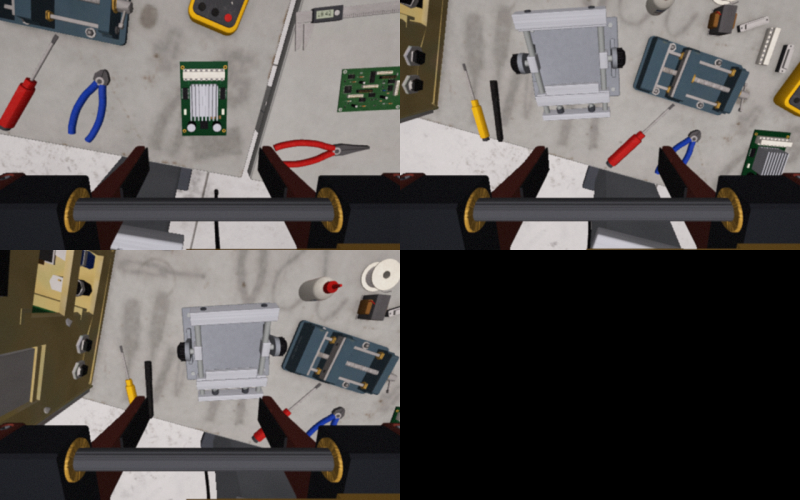

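The board shows at (327,157) in full-resolution pixels, heat sink up and terminals away from the robot. The holder shows at about (270,100) in h1 and (368,165) in h2. I'll enlarge the holder next.

```bash
python3 - <<'E'
from h import *
a=cv2.imread("pics/w_h1.png")[0:200,170:370]; b=cv2.imread("pics/w_h2.png")[70:270,270:470]
cv2.imwrite("pics/m2.png",np.hstack([cv2.resize(i,(400,400),interpolation=cv2.INTER_CUBIC) for i in(a,b)]))
K,T=cam("wrist",__import__("json").load(open("poses.json"))["b"])
im=cv2.imread("pics/w_b.png"); hsv=cv2.cvtColor(im,cv2.COLOR_BGR2HSV)
m=cv2.inRange(hsv,(40,80,20),(90,255,200))
m[:, :270]=0;m[:,400:]=0;m[240:]=0;m[:80]=0
m=cv2.morphologyEx(m,cv2.MORPH_CLOSE,np.ones((3,3)))
pts=np.argwhere(m)[:,::-1].astype(np.float32)
h=cv2.convexHull(pts)[:,0]
w=np.array([onz(K,T,p,.003)[:2] for p in h],np.float32)
r=cv2.minAreaRect(w*1000); print(len(pts),r); print((cv2.boxPoints(r)).round(1))
E
```

```text
3008 ((464.3984375, -140.66128540039062), (128.2449493408203, 78.22057342529297), 11.747785568237305)
[[ 393.7 -115.4]
 [ 409.6 -192. ]
 [ 535.1 -165.9]
 [ 519.2  -89.3]]
```

View pics/m2.png

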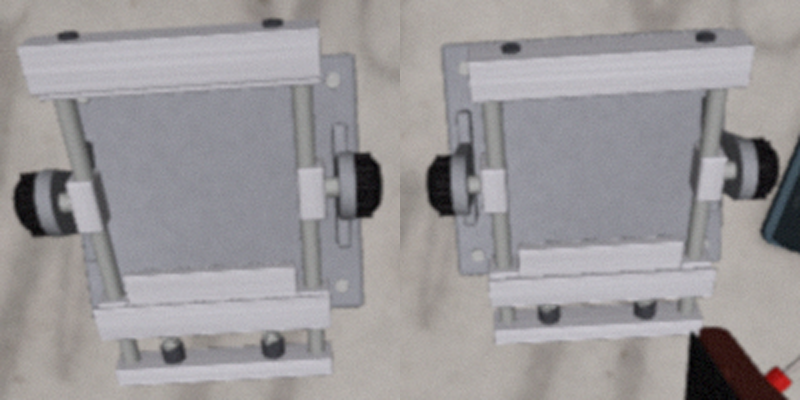

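```bash
python3 - <<'E'
from h import *
import json
P=json.load(open("poses.json")); C1=cam("wrist",P["h1"]); C2=cam("wrist",P["h2"])
pts=dict(lipL=((30,94),(474,100)),lipR=((320,81),(752,87)),topL=((22,50),(470,62)),topR=((320,28),(752,46)),
jawL=((97,306),(488,278)),jawR=((330,293),(715,268)),jawbL=((103,337),(492,306)),jawbR=((330,325),(713,294)),
ledL=((125,278),(520,250)),ledR=((295,267),(683,242)),
endL=((117,367),(495,320)),endR=((330,350),(702,307)))
for k,(a,b) in pts.items():
    a=np.array(a)/2+[170,0]; b=(np.array(b)-[400,0])/2+[270,70]
    r=[ray(*C1,a),ray(*C2,b)]; p=tri(*r); print(k,(p*1000).round(1), (proj(*C1,p)-a).round(1))
E
```

```text
lipL [565.6 402.  124.5] [ 0.3 -0.6]
lipR [608.9 280.9 125.8] [ 0.6 -1.2]
topL [581.8 408.5 125.2] [ 0.1 -0.3]
topR [627.3 287.6 126. ] [-0.3  0.6]
jawL [467.9 366.9  71. ] [-0.3  0.5]
jawR [513.9 245.7  77.9] [-0.3  0.5]
jawbL [452.  359.7  71.5] [-0.2  0.4]
jawbR [497.5 240.   74.9] [ 0.1 -0.2]
ledL [489.1 354.6  73.5] [ 0.2 -0.3]
ledR [521.8 267.8  74.9] [-0.1  0.1]
endL [430.8 353.2  43.2] [ 0.8 -1.4]
endR [479.7 233.   48.2] [ 0.6 -1. ]
```

```bash
cat >> h.py <<'E'
def cradle(psi,s): # columns: up slope, along bar, out of slope
    return R.from_euler("ZY",[psi,-s],degrees=True).as_matrix()
def toolR(C): return np.c_[C[:,0],-C[:,1],-C[:,2]]
E
python3 - <<'E'
from h import *
import json
C=cradle(20.2,26.5)
O=((np.array([587.3,341.5,125.2])-C@[59,0,21.5]*1)+(np.array([490.9,306.3,74.5])-C@[-53,0,21.5]))/2; print(O.round(1)); O/=1000
P={}; ims=[]
M={k:np.array(v)/1000 for k,v in dict(lipL=(59,65,21.5),lipR=(59,-65,21.5),jawL=(-53,65,21.5),jawR=(-53,-65,21.5),ledL=(-39,47,12),ledR=(-39,-47,12)).items()}
for n,y in(("k1",.05),("k2",-.05)):
    move_pose(O+C@[-.025,y,.14],R2q(toolR(C))); wait(.2)
    P[n]=(list(map(float,get_tcp_pos())),list(map(float,get_ee_rot()))); im=read_camera("wrist")[:,:,::-1].copy(); cv2.imwrite(f"pics/w_{n}.png",im)
    cc=cam("wrist",P[n]); uv={k:proj(*cc,O+C@v) for k,v in M.items()}
    c=np.mean(list(uv.values()),0).astype(int); x0,y0=max(0,c[0]-133),max(0,c[1]-120); print(n,x0,y0,{k:v.round(1).tolist() for k,v in uv.items()})
    cr=cv2.resize(im[y0:y0+240,x0:x0+266],None,fx=1.5,fy=1.5,interpolation=cv2.INTER_CUBIC)
    for v in uv.values(): cv2.circle(cr,tuple(((v-[x0,y0])*1.5).astype(int)),2,(0,0,255),-1)
    ims.append(cr)
h=min(i.shape[0] for i in ims); cv2.imwrite("pics/m3.png",np.hstack([i[:h] for i in ims])); print([i.shape for i in ims],get_time())
json.dump(P,open("poses2.json","w"))
E
```

```text
[545.6 326.3  79.3]
k1 253 53 {'lipL': [305.8, 87.6], 'lipR': [476.8, 87.5], 'jawL': [308.0, 225.9], 'jawR': [461.2, 225.8], 'ledL': [329.1, 206.8], 'ledR': [438.0, 206.7]}
k2 132 50 {'lipL': [175.4, 84.6], 'lipR': [347.0, 84.9], 'jawL': [190.9, 223.6], 'jawR': [344.5, 223.8], 'ledL': [214.1, 204.5], 'ledR': [323.3, 204.6]}
[(360, 399, 3), (360, 399, 3)] 6.1167
```

View pics/m3.png

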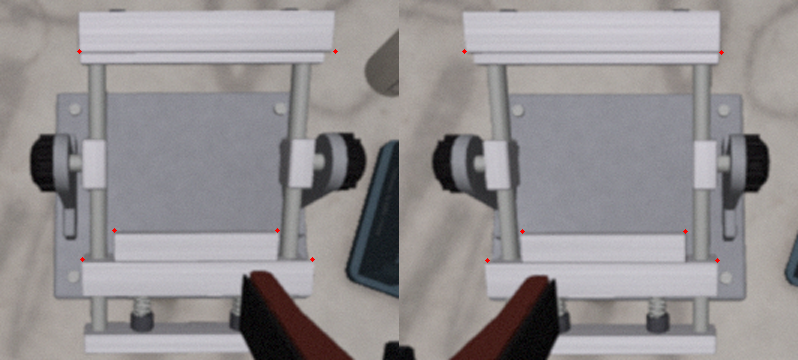

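```bash
cat >> h.py <<'E'
PSI,S=20.2,26.5
C=cradle(PSI,S); O=np.array([.5456,.3263,.0793])-C@[.0005,0,0]
HZ=.012
def bpose(X,Z,a,dx=0.,y=0.):
    """tool pose for lower edge at cradle X, height Z over ledge (m), nose-up a deg; dx: board centre ahead of TCP"""
    Cb=cradle(PSI,S+a); return O+C@[X,y,.012+Z]+Cb@[.065-dx,0,HZ], R2q(toolR(Cb))
E
python3 - <<'E'
from h import *
Cb=cradle(11.75,0); q=R2q(toolR(Cb))
for n,p in dict(up=bpose(-.046,.06,8),a=bpose(-.046,.003,8),b=bpose(-.073,0,8),c=bpose(-.073,0,0),e=bpose(-.065,0,0)).items():
    j=inverse_kinematics(*p); print(n,p[0].round(3),None if j is None else np.round(j,2))
p=np.array([.4644,-.1407,.15])
print(get_ft_force())
movel(get_tcp_pos()+[0,0,.05]); move_pose(p,q); wait(.2); f0=np.array(get_ft_force())
movel([p[0],p[1],HZ],v=.1); print("down",get_ft_force()-f0,get_tcp_pos())
command_gripper(0.0); print(get_grip_width()*88,get_finger_force(),get_tcp_pos())
movel(p,v=.1); wait(.3); print("lift",get_ft_force()-f0,f0,get_grip_width()*88,get_time())
move_pose(*bpose(-.046,.06,8)); wait(.3)
pose=(get_tcp_pos(),get_ee_rot()); im=read_camera("wrist"); cv2.imwrite("pics/g.png",im[:,:,::-1]); print(pose,get_time(),get_ft_force())
E
```

```text
up [0.52  0.317 0.17 ] None
a [0.544 0.326 0.119] None
b [0.523 0.318 0.104] None
c [0.528 0.32  0.097] [ 0.57  0.48  2.03 -0.51  0.2   2.27]
e [0.535 0.322 0.101] [ 0.57  0.48  2.02 -0.47  0.21  2.23]
[-0.3379418   1.00786651  0.31420067]
down [ 1.00106432 -0.68882021  0.22887655] [ 0.46480895 -0.14082778  0.01248715]
44.08034341284527 30.000119805336 [ 0.46441716 -0.14071942  0.01201218]
lift [ 0.35191441  0.01843706 -0.59045075] [-0.69412773  0.33347228 -0.68623238] 43.66393546223288 12.4Traceback (most recent call last):
  File "<stdin>", line 11, in <module>
station.MotionError: the arm cannot take that pose within its joint ranges
```

```bash
cat >> h.py <<'E'
B=12.;HZ=.014
def bpose(X,Z,a,dx=0.,y=0.):
    Cb=cradle(PSI,S+a); return O+C@[X,y,.012+Z]+Cb@[.065-dx,0,HZ], R2q(toolR(cradle(PSI,S+a-B)))
E
python3 - <<'E'
import h
from h import *
for b in(10,14,18):
    h.B=b
    for a in(8,10,12): print(b,a,[None if (j:=inverse_kinematics(*bpose(*k))) is None else np.round(j,2).tolist() for k in((-.046,.06,a),(-.046,.003,a),(-.073,0,a),(-.073,0,0),(-.065,0,0))])
print([np.array(get_ft_force()).round(2).tolist() for _ in range(4)])
E
```

```text
10 8 [[0.57, 0.34, 2.0, -0.24, 0.4, 1.99], [0.56, 0.45, 1.97, -0.29, 0.31, 2.04], [0.57, 0.46, 2.02, -0.36, 0.26, 2.12], [0.55, 0.49, 1.92, -0.13, 0.45, 1.88], [0.55, 0.49, 1.91, -0.13, 0.46, 1.87]]
10 10 [[0.58, 0.33, 2.02, -0.29, 0.35, 2.05], [0.57, 0.45, 2.0, -0.38, 0.26, 2.13], [0.58, 0.45, 2.05, -0.49, 0.21, 2.25], [0.55, 0.49, 1.92, -0.13, 0.45, 1.88], [0.55, 0.49, 1.91, -0.13, 0.46, 1.87]]
10 12 [[0.59, 0.32, 2.05, -0.37, 0.31, 2.13], [0.57, 0.44, 2.02, -0.5, 0.22, 2.26], [0.58, 0.45, 2.07, -0.68, 0.17, 2.45], [0.55, 0.49, 1.92, -0.13, 0.45, 1.88], [0.55, 0.49, 1.91, -0.13, 0.46, 1.87]]
14 8 [[0.57, 0.35, 1.95, -0.16, 0.5, 1.91], [0.56, 0.46, 1.92, -0.18, 0.41, 1.92], [0.56, 0.46, 1.98, -0.21, 0.36, 1.97], [0.55, 0.5, 1.87, -0.08, 0.55, 1.83], [0.54, 0.51, 1.86, -0.08, 0.56, 1.82]]
14 10 [[0.57, 0.34, 1.98, -0.19, 0.45, 1.95], [0.56, 0.45, 1.95, -0.22, 0.36, 1.97], [0.57, 0.45, 2.0, -0.27, 0.31, 2.03], [0.55, 0.5, 1.87, -0.08, 0.55, 1.83], [0.54, 0.51, 1.86, -0.08, 0.56, 1.82]]
14 12 [[0.58, 0.33, 2.0, -0.24, 0.4, 1.99], [0.56, 0.44, 1.98, -0.29, 0.31, 2.04], [0.57, 0.45, 2.03, -0.36, 0.26, 2.12], [0.55, 0.5, 1.87, -0.08, 0.55, 1.83], [0.54, 0.51, 1.86, -0.08, 0.56, 1.82]]
18 8 [[0.56, 0.36, 1.9, -0.1, 0.59, 1.85], [0.55, 0.47, 1.88, -0.11, 0.51, 1.86], [0.56, 0.47, 1.93, -0.13, 0.46, 1.88], [0.54, 0.52, 1.83, -0.05, 0.65, 1.79], [0.54, 0.52, 1.81, -0.04, 0.66, 1.79]]
18 10 [[0.56, 0.35, 1.93, -0.13, 0.55, 1.88], [0.55, 0.46, 1.9, -0.14, 0.46, 1.89], [0.56, 0.46, 1.96, -0.17, 0.41, 1.92], [0.54, 0.52, 1.83, -0.05, 0.65, 1.79], [0.54, 0.52, 1.81, -0.04, 0.66, 1.79]]
18 12 [[0.57, 0.34, 1.96, -0.16, 0.5, 1.91], [0.56, 0.45, 1.93, -0.18, 0.41, 1.93], [0.57, 0.45, 1.98, -0.21, 0.36, 1.97], [0.54, 0.52, 1.83, -0.05, 0.65, 1.79], [0.54, 0.52, 1.81, -0.04, 0.66, 1.79]]
[[-0.34, 0.35, -1.28], [-0.34, 0.35, -1.28], [-0.34, 0.35, -1.28], [-0.34, 0.35, -1.28]]
```

```bash
sed -i 's/^B=12.;/B=14.;/' h.py; python3 - <<'E'
from h import *
p=np.array([.4644,-.1407,.0125])
movel(p,v=.12); command_gripper(1.0)
q=R2q(toolR(cradle(11.75,-B)))
p[2]=HZ; movel(p,frame=q,v=.02); wait(.1); print(get_tcp_pos(),get_ft_force(),get_time())
command_gripper(0.0); print(get_grip_width()*88,get_finger_force())
movel(p+[0,0,.14],v=.2); move_pose(*bpose(-.046,.06,10)); wait(.3)
pose=(get_tcp_pos(),get_ee_rot()); im=read_camera("wrist"); cv2.imwrite("pics/g.png",im[:,:,::-1]); print(pose,get_time(),get_ft_force(),get_grip_width()*88)
Cc=cam("wrist",pose);Cb=cradle(PSI,S+10); L=O+C@[-.046,0,.072]
im=im[:,:,::-1].copy()
for x,y in((0,.04),(0,-.04),(.13,.04),(.13,-.04)): 
    u=proj(*Cc,L+Cb@[x,y,.003]); print(u.round(1)); cv2.circle(im,tuple(u.astype(int)),2,(0,0,255),-1)
cv2.imwrite("pics/g2.png",im)
E
```

```text
[ 0.46291817 -0.14034664  0.01364787] [-0.41818822 -0.99506663  0.03282372] 15.0167
43.58527613099679 30.000050961971283
(array([0.51795792, 0.31548347, 0.17288594]), array([-0.03408863,  0.96567422,  0.17154011,  0.19205533])) 18.6333 [ 0.10941509  0.4009619  -1.77806318] 43.62654110816823
[260.4 324.4]
[389.2 324.3]
[232.7 120.3]
[416.3 120.3]
```

View pics/g2.png

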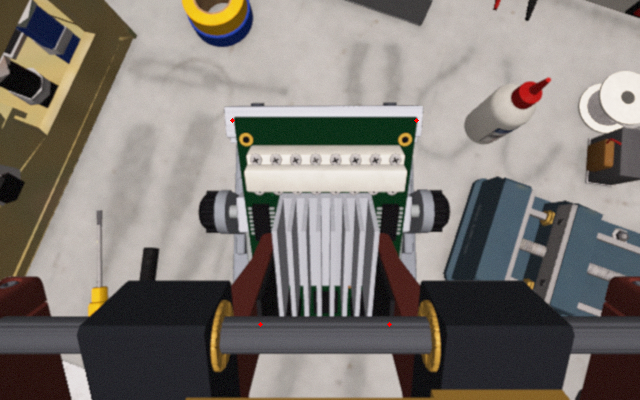

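The board is level and centred in the grip. Its top edge is at v≈118, against a predicted 120, so it sits about 1 mm ahead. Next I set the lower edge on the jaw ledge.

```bash
cat >> h.py <<'E'
DX=.001
def fc(f0): return (C.T@(np.array(get_ft_force())-f0)).round(1)
E
python3 - <<'E'
from h import *
p,q=bpose(-.046,.006,10,DX); movel(p,frame=q,v=.1); wait(.2); f0=np.array(get_ft_force()); np.save("f0.npy",f0)
p,_=bpose(-.046,-.006,10,DX); hit=movel(p,v=.015,until_force=4)
t=get_tcp_pos(); d=C.T@(t-p); print(hit,"Z above nominal ledge",d[2]-.006,d,fc(f0),get_time())
E
```

```text
True Z above nominal ledge 0.0033286796682149636 [6.01289461e-04 7.50746582e-05 9.32867967e-03] [ 2.6 -1.1  5.5] 19.9083
```

```bash
python3 - <<'E'
from h import *
f0=np.load("f0.npy"); ZO=.0034
p,q=bpose(-.046,ZO,10,DX); movel(p,frame=q,v=.02); wait(.1); print("lift",fc(f0))
for X in(-.051,-.056,-.061,-.065):
    p,q=bpose(X,ZO,10,DX); hit=movel(p,v=.02,until_force=6); wait(.05)
    d=C.T@(np.array(get_tcp_pos())-p); print(X,hit,(d*1000).round(2),fc(f0),get_time())
    if hit: break
E
```

```text
lift [ 1.5 -1.1  3.4]
-0.051 False [0.67 0.2  0.27] [ 4.6 -0.8  5.9] 20.7083
-0.056 False [2.08 0.39 0.58] [ 6.4 -1.2  7.9] 21.1583
-0.061 False [3.03 0.54 0.82] [ 8.8 -0.5 10. ] 21.6083
-0.065 False [3.15 0.7  0.82] [ 8.3 -0.8  9.9] 22.0083
```

```bash
python3 - <<'E'
from h import *
o=[]
for n,(x,y) in(("scene",(225,205)),("top",(175,160))):
    im=read_camera(n)[:,:,::-1]; cv2.imwrite(f"pics/{n}1.png",im); old=cv2.imread(f"pics/{n}0.png")
    o.append(np.hstack([cv2.resize(i[y:y+75+25*(n=='scene'),x:x+100],None,fx=4,fy=3.2 if n=="scene" else 4,interpolation=cv2.INTER_CUBIC)[:300] if n!="scene" else cv2.resize(i[y+25:y+100,x:x+100],None,fx=4,fy=4,interpolation=cv2.INTER_CUBIC) for i in(old,im)]))
cv2.imwrite("pics/s1.png",np.vstack(o)); print(get_time(),fc(np.load("f0.npy")))
E
```

```text
22.1083 [ 8.1 -0.5 10.1]
```

View pics/s1.png

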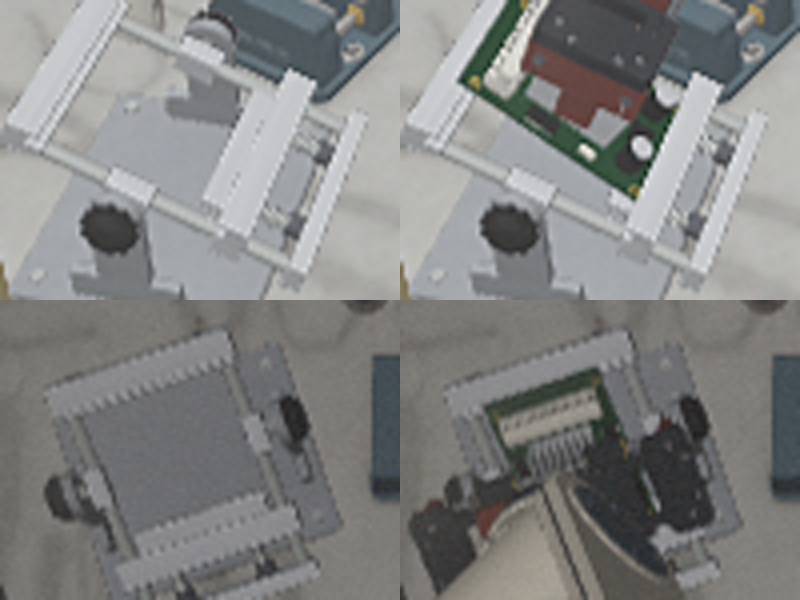

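```bash
python3 - <<'E'
from h import *
t=np.array(get_tcp_pos()); Rt=q2R(get_ee_rot()); Cc=cam("scene")
up=Rt@np.diag([1,-1,-1]); Cb=up@R.from_euler("Y",-B,degrees=True).as_matrix()
cc=lambda p:((proj(*Cc,p)-[225,230])*4+[400,0]).round(0)
b=t-Cb@[-DX,0,HZ]
print("pitch rel cradle",np.degrees(np.arcsin(Cb[2,0]))-S)
for x in(.065,-.065,-.059): print(x,cc(b+Cb@[x,.04,.003]))
L=b+Cb@[-.065,0,0]; print("lower edge cradle",(C.T@(L-O)*1000).round(1), "upper",(C.T@(b+Cb@[.065,0,0]-O)*1000).round(1))
for j in(0,3,6,9): print(j,"lip L front top",cc(O+C@[-.053-j/1000,.065,.0215]),"lip at y40",cc(O+C@[-.053-j/1000,.04,.0215]),"led",cc(O+C@[-.039-j/1000,.047,.012]))
E
```

```text
pitch rel cradle 10.332127797136025
0.065 [457.  75.]
-0.065 [642. 204.]
-0.059 [634. 198.]
lower edge cradle [-61.7   0.7  15.9] upper [66.1  0.7 39.2]
0 lip L front top [615. 225.] lip at y40 [630. 193.] led [599. 199.]
3 lip L front top [620. 227.] lip at y40 [635. 195.] led [603. 202.]
6 lip L front top [625. 230.] lip at y40 [639. 198.] led [608. 204.]
9 lip L front top [629. 232.] lip at y40 [644. 200.] led [613. 206.]
```

```bash
cat >> h.py <<'E'
def jawshift(im): # mm opening from scene picture (BGR)
    old=cv2.imread("pics/scene0.png"); K,T=cam("scene"); a=O+C@[-.055,.065,.014]
    e=(proj(K,T,a+C@[-.01,0,0])-proj(K,T,a))/10; c=proj(K,T,a).astype(int)
    t=old[c[1]-7:c[1]+8,c[0]-9:c[0]+6]
    f=8; big=cv2.resize(im[c[1]-15:c[1]+20,c[0]-17:c[0]+18],None,fx=f,fy=f,interpolation=cv2.INTER_CUBIC)
    r=cv2.matchTemplate(big,cv2.resize(t,None,fx=f,fy=f,interpolation=cv2.INTER_CUBIC),cv2.TM_CCOEFF_NORMED)
    _,v,_,l=cv2.minMaxLoc(r); d=(np.array(l)/f)-[8,8]; return (d@e/(e@e)).round(2),d,round(v,3)
E
python3 -c "
from h import *
print(jawshift(cv2.imread('pics/scene0.png')),jawshift(cv2.imread('pics/scene1.png')))"
```

```text
(np.float64(0.0), array([0., 0.]), 0.998) (np.float64(4.7), array([1.875, 0.875]), 0.959)
```

```bash
python3 - <<'E'
from h import *
f0=np.load("f0.npy")
def step(X,Z,a=10,v=.03):
    p,q=bpose(X,Z,a,DX); movel(p,frame=q,v=v); wait(.1); d=C.T@(np.array(get_tcp_pos())-p)
    f=fc(f0); print((X*1000,round(Z*1000,1)),"actual X,Z",((np.array([X,0,Z])+d)*1000).round(1),f,"jaw",jawshift(read_camera("scene")[:,:,::-1])[0],"w",round(get_grip_width()*88,1),round(get_time(),1)); return f
step(-.065,.0042); step(-.065,.0048)
step(-.069,.0048); step(-.072,.0048)
E
```

```text
(-65.0, 4.2) actual X,Z [-61.9   0.7   4.6] [ 8.2 -0.9  3.6] jaw 4.45 w 44.1 22.5
(-65.0, 4.8) actual X,Z [-62.1   0.7   4.9] [ 8.3 -0.1 -0.2] jaw 4.45 w 43.6 22.9
(-69.0, 4.8) actual X,Z [-65.4   0.7   5.1] [ 9.1 -0.6  2. ] jaw 7.5 w 44.0 23.3
(-72.0, 4.8) actual X,Z [-67.8   0.8   5.3] [10.7 -1.8  2.9] jaw 10.43 w 43.8 23.7
```

```bash
cat >> h.py <<'E'
def step(X,Z,a=10,v=.03):
    f0=np.load("f0.npy")
    p,q=bpose(X,Z,a,DX); movel(p,frame=q,v=v); wait(.1); t=np.array(get_tcp_pos()); d=C.T@(t-p)
    Rt=q2R(get_ee_rot()); al=np.degrees(np.arcsin(Rt[2,0]))-S+B
    f=fc(f0); print((X*1000,round(Z*1000,1),a),"act X,Z",((np.array([X,0,Z])+d)*1000).round(1)[[0,2]],"al",round(al,1),f,"jaw",jawshift(read_camera("scene")[:,:,::-1])[0],"w",round(get_grip_width()*88,1),round(get_time(),1)); return f
E
python3 - <<'E'
from h import *
step(-.075,.0048); step(-.078,.0048)
for a in(8,6,4.5): step(-.078,.0048,a)
im=read_camera("wrist"); cv2.imwrite("pics/r.png",im[:,:,::-1])
E
```

```text
(-75.0, 4.8, 10) act X,Z [-70.1   5.4] al 10.5 [11.2 -1.7  5.3] jaw 12.2 w 44.2 24.1
(-78.0, 4.8, 10) act X,Z [-72.4   5.6] al 10.6 [12.6 -4.3  6.4] jaw 14.74 w 44.0 24.5
(-78.0, 4.8, 8) act X,Z [-71.9   5.6] al 8.6 [13.1 -3.2  7.2] jaw 14.11 w 43.7 24.9
(-78.0, 4.8, 6) act X,Z [-71.9   5.5] al 6.6 [12.8 -2.5  6.7] jaw 14.11 w 44.0 25.3
(-78.0, 4.8, 4.5) act X,Z [-71.9   5.5] al 5.1 [12.1 -2.6  8.1] jaw 14.11 w 43.8 25.7
```

```bash
python3 - <<'E'
from h import *
step(-.0795,.0048,4.5)
im=read_camera("wrist")[:,:,::-1]; cv2.imwrite("pics/r.png",im)
cv2.imwrite("pics/r2.png",cv2.resize(im[60:200,200:450],None,fx=3.2,fy=3.2,interpolation=cv2.INTER_CUBIC))
E
```

```text
(-79.5, 4.8, 4.5) act X,Z [-73.5   5.6] al 5.1 [13.1 -2.1  9. ] jaw 15.38 w 43.5 26.2
```

View pics/r2.png

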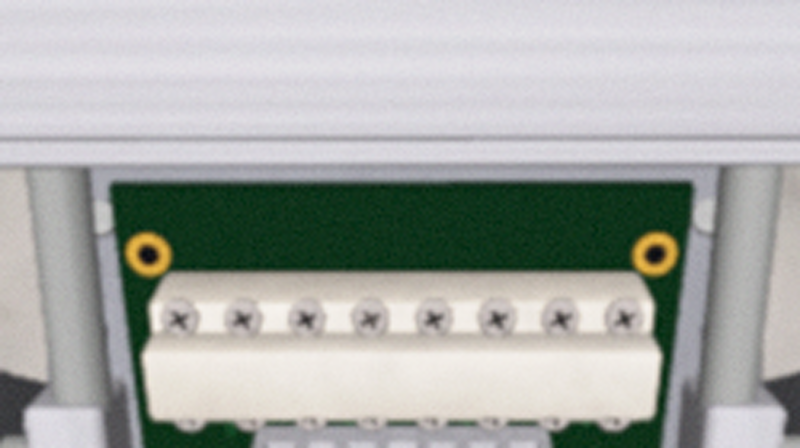

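```bash
python3 - <<'E'
from h import *
pose=(get_tcp_pos(),get_ee_rot()); K,T=cam("wrist",pose)
def onplane(uv,z):
    o,d=ray(K,T,uv); o=C.T@(o-O); d=C.T@d; return (o+d*(z-o[2])/d[2])*1000
print("cam",(C.T@(T[:3,3]-O)*1000).round(1))
f=lambda u,v:(200+u/3.2,60+v/3.2)
print("ledge front",onplane(f(400,165),.012).round(1),"lip front",onplane(f(400,138),.0215).round(1))
for z in(.015,.021,.027,.032):
    a,b=onplane(f(111,183),z),onplane(f(693,183),z); print(z,a.round(1),b.round(1),(a-b)[1].round(1))
im=cv2.imread("pics/r.png"); g=cv2.cvtColor(im,cv2.COLOR_BGR2GRAY)
print("row95",np.argsort(-np.abs(np.diff(cv2.GaussianBlur(g,(5,5),0)[95].astype(int))))[:10])
E
```

```text
cam [ 89.4   0.9 185.2]
ledge front [54.7  1.3 12. ] lip front [60.4  1.3 21.5]
0.015 [52.6 44.7 15. ] [ 52.7 -42.7  15. ] 87.4
0.021 [53.9 43.2 21. ] [ 54.  -41.2  21. ] 84.4
0.027 [55.2 41.6 27. ] [ 55.3 -39.7  27. ] 81.3
0.032 [56.3 40.3 32. ] [ 56.4 -38.4  32. ] 78.7
row95 [503  32 502 504  31  33 574 573 572  13]
```

```bash
cat >> h.py <<'E'
def edge():
    pose=(get_tcp_pos(),get_ee_rot()); K,T=cam("wrist",pose); im=read_camera("wrist")[:,:,::-1]; cv2.imwrite("pics/e.png",im)
    m=cv2.inRange(cv2.cvtColor(im,cv2.COLOR_BGR2HSV),(40,80,10),(90,255,200)); r=np.flatnonzero(m[60:180,300:350].mean(1)>127)[0]+60
    u=np.flatnonzero(m[r+2,180:480])+180; w=u[-1]-u[0]+1
    z=T[:3,:3].T@C  # solve height so that width is 80 mm
    def at(uv,h):
        o,d=ray(K,T,uv); o=C.T@(o-O); d=C.T@d; return o+d*(h-o[2])/d[2]
    W=lambda h:at((u[-1]+1,r+2),h)[1]-at((u[0],r+2),h)[1]
    h=.0; hs=np.linspace(.0,.05,101); h=hs[np.argmin([abs(abs(W(x))-.08) for x in hs])]
    p=at((325,r),h); print("edge row",r,"w",w,"X,z_under",(p[0]*1000).round(1),round(h*1000-15,1),"yc",((at((u[-1]+1,r+2),h)+at((u[0],r+2),h))[1]*500).round(1))
E
python3 - <<'E'
from h import *
edge()
for a in(3,1.5,0): step(-.0795,.0048,a); edge()
E
```

```text
edge row 118 w 181 X,z_under 55.4 14.5 yc 1.0
(-79.5, 4.8, 3) act X,Z [-73.1   5.5] al 3.7 [13.5 -1.1  8.2] jaw 15.13 w 43.8 26.7
edge row 118 w 181 X,z_under 56.0 11.0 yc 1.0
(-79.5, 4.8, 1.5) act X,Z [-73.1   5.5] al 2.2 [13.9 -1.6  8.1] jaw 15.13 w 44.3 27.1
edge row 118 w 181 X,z_under 56.1 7.5 yc 1.0
(-79.5, 4.8, 0) act X,Z [-73.2   5.5] al 0.7 [14.3 -1.8  8.2] jaw 15.13 w 43.4 27.6
edge row 118 w 181 X,z_under 56.1 4.0 yc 1.0
```

```bash
python3 - <<'E'
from h import *
f=step(-.0795,.0048,0)
for a in(-.6,-1.1,-1.6,-2.1,-2.6):
    g=step(-.0795,.0048,a); edge()
    if g[2]-f[2]>2.5: break
E
```

```text
(-79.5, 4.8, 0) act X,Z [-73.2   5.5] al 0.7 [13.7 -1.6 10.1] jaw 15.13 w 44.0 28.0
(-79.5, 4.8, -0.6) act X,Z [-73.2   5.5] al 0.1 [13.8 -1.1  9.6] jaw 15.38 w 44.1 28.4
edge row 118 w 181 X,z_under 56.2 3.0 yc 1.0
(-79.5, 4.8, -1.1) act X,Z [-73.3   5.5] al -0.5 [14.3 -0.8 10.1] jaw 15.38 w 44.1 28.9
edge row 118 w 181 X,z_under 56.0 1.5 yc 1.0
(-79.5, 4.8, -1.6) act X,Z [-73.3   5.5] al -0.9 [13.2 -1.1  9.4] jaw 15.38 w 44.3 29.3
edge row 118 w 181 X,z_under 56.0 0.5 yc 1.0
(-79.5, 4.8, -2.1) act X,Z [-73.3   5.5] al -1.5 [14.2 -0.5 10.4] jaw 15.38 w 44.2 29.8
edge row 118 w 181 X,z_under 56.0 -0.5 yc 1.0
(-79.5, 4.8, -2.6) act X,Z [-73.4   5.5] al -2.0 [12.6 -0.6 10.1] jaw 15.38 w 44.0 30.2
edge row 118 w 181 X,z_under 56.0 -1.5 yc 1.0
```

```bash
python3 - <<'E'
from h import *
step(-.078,.0048,-2.1)
def prof():
    edge(); g=cv2.imread("pics/e.png"); print(g[88:122,320:330].mean((1,2)).round(0).astype(int).tolist())
prof()
f=step(-.078,.0048,-2.6)
for a in(-3.1,-3.6):
    g=step(-.078,.0048,a); prof()
    if g[2]-f[2]>2.5: break
E
```

```text
(-78.0, 4.8, -2.1) act X,Z [-72.2   5.4] al -1.5 [12.7  0.   9. ] jaw 14.11 w 43.8 30.7
edge row 118 w 181 X,z_under 57.2 -0.5 yc 1.0
[219, 222, 223, 223, 223, 222, 219, 215, 213, 213, 215, 215, 215, 214, 213, 210, 210, 213, 214, 216, 218, 217, 213, 210, 210, 206, 182, 157, 124, 70, 31, 28, 30, 29]
(-78.0, 4.8, -2.6) act X,Z [-72.2   5.4] al -2.0 [12.8 -1.2  9. ] jaw 14.11 w 44.1 31.1
(-78.0, 4.8, -3.1) act X,Z [-72.2   5.4] al -2.5 [12.8 -0.1  9.3] jaw 14.11 w 43.9 31.5
edge row 118 w 181 X,z_under 57.0 -3.0 yc 1.0
[215, 218, 220, 221, 224, 222, 222, 221, 217, 214, 213, 214, 215, 215, 215, 215, 212, 210, 210, 213, 216, 216, 218, 217, 211, 210, 210, 204, 167, 95, 38, 28, 30, 30]
(-78.0, 4.8, -3.6) act X,Z [-72.6   5.6] al -3.0 [11.5 -1.4 12.1] jaw 14.74 w 44.0 32.0
edge row 118 w 181 X,z_under 56.5 -4.0 yc 1.0
[216, 219, 221, 222, 223, 223, 222, 220, 216, 213, 213, 213, 213, 215, 215, 213, 212, 209, 210, 213, 215, 218, 217, 215, 212, 210, 210, 202, 168, 98, 39, 25, 29, 30]
```

```bash
python3 - <<'E'
from h import *
im=cv2.imread("pics/e.png"); w=cv2.resize(im[70:150,210:440],None,fx=3.4,fy=3.4,interpolation=cv2.INTER_CUBIC)
s=read_camera("scene")[:,:,::-1]; s=cv2.resize(s[215:290,222:322],None,fx=4,fy=4,interpolation=cv2.INTER_CUBIC)
t=read_camera("top")[:,:,::-1]; t=cv2.resize(t[160:235,175:270],None,fx=4,fy=4,interpolation=cv2.INTER_CUBIC)
o=np.zeros((600,800,3),np.uint8); o[:272,:782]=w; o[300:,:400]=s; o[300:,400:780]=t
cv2.imwrite("pics/f.png",o)
E
```

```text
(no output)
```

View pics/f.png

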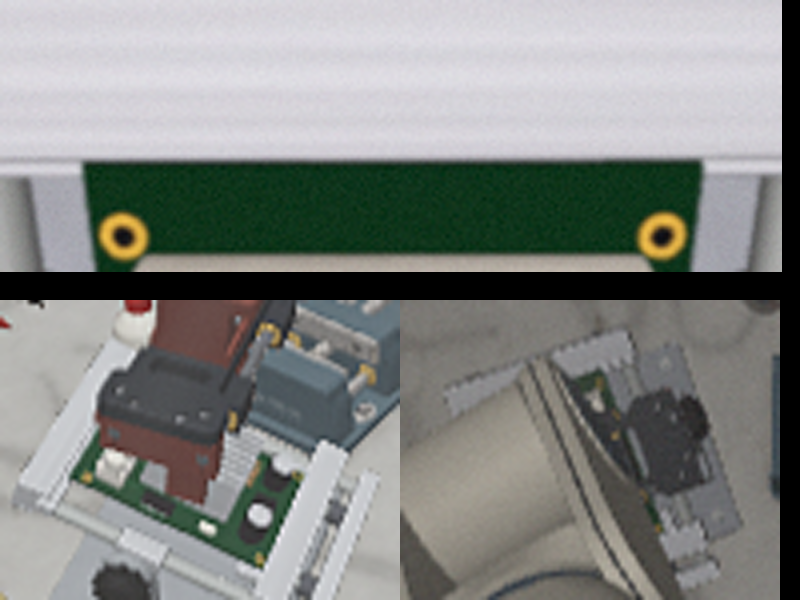

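The board's upper edge now lies at the lip line, over the bar's ledge, with the ledge strip visible on both sides of it. I'll ease it up-slope and watch the force.

```bash
python3 - <<'E'
from h import *
for X in(-.0765,-.0745,-.0725): step(X,.0048,-3.3); 
edge(); g=cv2.imread("pics/e.png"); print(g[88:122,320:330].mean((1,2)).round(0).astype(int).tolist())
E
```

```text
(-76.5, 4.8, -3.3) act X,Z [-71.    5.4] al -2.7 [12.1  0.1  8.5] jaw 12.58 w 43.9 32.5
(-74.5, 4.8, -3.3) act X,Z [-69.5   5.3] al -2.8 [12.2  0.8  7.4] jaw 11.06 w 43.9 32.9
(-72.5, 4.8, -3.3) act X,Z [-67.9   5.2] al -2.8 [10.7  0.6  6.2] jaw 9.79 w 44.0 33.3
edge row 128 w 179 X,z_under 56.9 -3.0 yc 1.0
[214, 215, 216, 219, 220, 220, 218, 214, 212, 212, 211, 212, 214, 217, 219, 221, 220, 220, 218, 215, 211, 211, 211, 211, 212, 212, 211, 208, 207, 207, 210, 213, 214, 215]
```

```bash
python3 - <<'E'
from h import *
for X in(-.0705,-.0685,-.0665,-.0645,-.0625,-.0605):
    f=step(X,.0048,-3.3)
    if f[0]<4: break
E
```

```text
(-70.5, 4.8, -3.3) act X,Z [-66.4   5.1] al -2.8 [10.   0.6  5.1] jaw 7.88 w 44.0 33.8
(-68.5, 4.8, -3.3) act X,Z [-64.8   5. ] al -2.9 [9.5 0.7 4.4] jaw 5.97 w 44.0 34.2
(-66.5, 4.8, -3.3) act X,Z [-64.4   4.9] al -3.1 [8.  1.7 3.7] jaw 5.72 w 44.0 34.6
(-64.5, 4.8, -3.3) act X,Z [-64.4   4.8] al -3.3 [3.4 4.5 3.9] jaw 5.72 w 44.0 35.0
```

```bash
python3 - <<'E'
from h import *
command_gripper(1.0); wait(.3); print(get_ft_force()-np.load("f0.npy"),get_time())
Rt=q2R(get_ee_rot()); movel(np.array(get_tcp_pos())-Rt[:,2]*.12,v=.1); wait(.3)
s=read_camera("scene")[:,:,::-1]; print("jaw",jawshift(s),get_time())
# bar lip rows and board in wrist view: compare lip position to prediction
pose=(get_tcp_pos(),get_ee_rot()); K,T=cam("wrist",pose); im=read_camera("wrist")[:,:,::-1]; cv2.imwrite("pics/end.png",im)
m=cv2.inRange(cv2.cvtColor(im,cv2.COLOR_BGR2HSV),(40,80,10),(90,255,200))
m[:, :200]=0; m[:,450:]=0
ct=max(cv2.findContours(cv2.morphologyEx(m,cv2.MORPH_CLOSE,np.ones((15,15))),0,2)[0],key=cv2.contourArea)
print("green box",cv2.boundingRect(ct))
for n,v in dict(barlipL=(59,40,21.5),barlipR=(59,-40,21.5),jawlipL=(-59,40,21.5),jawlipR=(-59,-40,21.5)).items(): print(n,proj(K,T,O+C@(np.array(v)/1000)).round(1))
E
```

```text
[ 0.3206389  -0.70635018  1.76355057] 36.125
jaw (np.float64(5.97), array([2.375, 1.125]), 0.965) 37.825
green box (279, 177, 92, 65)
barlipL [272.1 120.3]
barlipR [379.1 120.4]
jawlipL [282.6 241.2]
jawlipR [368.4 241.2]
```

```bash
python3 - <<'E'
from h import *
im=cv2.imread("pics/end.png"); m=cv2.inRange(cv2.cvtColor(im,cv2.COLOR_BGR2HSV),(40,80,10),(90,255,200))
for r in range(114,132,2):
    u=np.flatnonzero(m[r,200:450])+200; print(r,len(u),u[[0,-1]] if len(u) else None)
for r in range(228,252,3):
    u=np.flatnonzero(m[r,200:450])+200; print(r,len(u),u[[0,-1]] if len(u) else None)
E
```

```text
114 0 None
116 0 None
118 0 None
120 82 [284 365]
122 83 [283 365]
124 3 [274 374]
126 12 [274 374]
128 9 [275 374]
130 8 [275 374]
228 31 [282 367]
231 29 [283 444]
234 27 [283 366]
237 32 [309 340]
240 34 [283 360]
243 0 None
246 1 [417 417]
249 0 None
```

```bash
python3 -c "
from station import *
print(job_done(),get_time())"
```

```text
the job is handed in; nothing more can be done
the job is handed in; nothing more can be done
```

The board is clamped in the tilted holder, heat sink up, terminal end under the fixed bar. Final pictures show it centred with both ends under the lips and the jaw about 6 mm open. The gripper was backed clear and the job handed in at about 38 s; no verdict came back.

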